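# Breaker off, status flag over

## Robot

A 7-joint arm with a two-finger parallel gripper is mounted at the origin on the work surface. World frame = base frame: x ahead of the robot, y to its left, z up, the work surface at z = 0. Lengths are in mm, angles in rad, forces in N, time in s.
With the tool pointing down it reaches from about 350 to 900 mm from the base axis. Payload 7.2 kg.
Tool frame: the origin (TCP) lies midway between the tips of the shut fingers; the grasp point (between the pads) lies 19 mm behind it; x points along the fingers, y is the direction in which the jaws open and shut, and the axes are right-handed (so a half turn about x gives the same grasp; the last joint's range is limited). The gripper opens to 88 mm and grips with 3 to 60 N. Pads are 20 mm wide; open, the fingers measure 115 mm over their backs; the gripper's body (75 mm by 178 mm) begins 61 mm behind the grasp point.
Start: joints at [1.261, 0.411, -0.013, 1.596, 0.006, 1.134, -0.082], TCP at [149.644, -606.824, 222.653] pointing down, gripper open.
Joint ranges: [-2.95, 2.95], [-0.29, 1.99], [-1.47, 1.44], [0.14, 2.54], [-1.03, 4.17], [0.13, 1.85], [-2.86, 2.86]. Speed limits (rad/s): [2.39, 2.39, 3.01, 3.01, 3.14, 3.14, 3.14].

## Interface

Orientations are given as a unit quaternion [x, y, z, w].
In Python, from rig import get_state, snapshot, sign_off gives the robot as it stands.
- The arm moves only by the tool carry_out, never from a script. Its argument "motion" is a list of rows, each an object of numbers: "tx", "ty", "tz": the shift along the tool's x, y, z in mm; "wx", "wy", "wz": the turn, a rotation vector about the tool's x, y, z in degrees. In form: [{"tx": .., "ty": .., "tz": .., "wx": .., "wy": .., "wz": ..}, ...]. A call has 1 to 20 rows; each row is the pose to reach, as a shift and turn from the pose measured when the call began, along the tool's axes at that moment; what a row does not reach only later rows make up. A row lasts 1/8 s, in which the tool goes at most 62.5 mm and 10.7 degrees, less where a joint would pass 70% of its speed; a pose out of reach is approached as far as the arm can. A call with a gripper value outside its range is refused whole. "claw" is the closure, from -1 (fully open) to 1 (shut), so that 0 is half open, set as the call begins (left out, the last holds). The fingers move at their own pace and stop on an object; "grip_force" is the grip in N (left out, the last holds). Time passes only in rows, so rows that repeat a pose let the fingers close. It gives the time, the measured TCP pose, the force and the opening at its end, in the units of the state.
- get_state(): the state, without advancing time (a new reading comes with each control period).
- snapshot(name): name is "scene" or "top" or "wrist"; returns a dict with "color" (384x512x3 uint8, blue, green, red), "fx", "fy", "cx", "cy" (pixels), "xyz" and "attitude" of the camera in the world; the wrist camera has in their place "tool_from_camera" (4x4, takes a point from camera to tool coordinates, whose origin is the TCP and whose axes are the tool frame's). Camera axes: x right, y down, z forward; pixel columns grow to the right and rows downward; lengths in mm; the calibration is good to about 2 mm. A picture is of the moment at which its call begins: read the wrist's pose just before it. There is no depth.
- sign_off(): hands the job in, once; it reports no verdict.
The state is a dict: "t": time; "joint_pos": joint angles; "joint_velocities": joint speeds; "joint_torque": joint torques, N m; "tool_pos": TCP position; "tool_rot": TCP orientation; "force": force on the tool from outside, world axes, zero at the start; "torque": the same for the moment, N m; "opening": opening from 0.0 (shut) to 1.0 (fully open).
Only numpy, scipy, OpenCV 4.12 (cv2) and the standard library are available. Lean on these libraries where they do the work, as an engineer would, in place of code of your own. Each camera call takes 0.05 s, during which the arm holds its last target.

## Task

Take the feeder out of service: push the circuit breaker's toggle away from the robot until it is fully off, and only then flip the round status flag over its hinge, away from the robot, until it lies flat on the other side with its ring-marked face up. Only push, gently, with closed fingers or their outsides: grip and lift nothing, do not shove the stands about, leave the square flag as it is and do not disturb the other things on the bench.

Things in the scene. Friction and masses are not known exactly. Their poses are not given: they have to be found in the camera images.
- round_stand: Stand of the round flag, loose but heavy (1.6 kg). Origin: centre of its underside, on the table; z up. Steel base plate 150 mm along its x, 110 mm along its y, 14 mm thick; two aluminium cheeks (18 x 8 mm, 106 mm high) at its y = +46 and -46 mm carry the flag's hinge between them. Its -x side is the side towards the robot (yaw up to 0.3 either way).
- round_stand_hinge (a point): Middle of the round flag's hinge axis, 95 mm above the table, half-way between the cheeks; axes as those of the stand: the hinge axis is its y. The space under the flag, down to the 14 mm base plate, is open from the -x side.
- round_flag (a joint): Angle of the round flag, rad. This is the flag to flip. 0: level, free edge on the stand's -x side (towards the robot), bar-marked face up; pi/2: upright; pi: flipped, level on the stop on the +x side, ring-marked face up. Starts between 0 and 0.3. The stiff hinge (about 0.05 N m) leaves the flag at any angle where it is let go; turning it takes 1 to 2 N at the edge.
- round_flag_edge (a point): Middle of the round flag's free edge, 80 mm from the hinge axis, mid-thickness; moves with the flag. The flag is a 5 mm thick aluminium plate, 60 g, a disc 72 mm across whose centre is 44 mm from the hinge, with a 68 mm wide, 26 mm long shoulder at the hinge; the hinge axis lies in the middle of its thickness.
- square_stand: Stand of the square flag, loose but heavy (1.6 kg). Origin: centre of its underside, on the table; z up. Steel base plate 150 mm along its x, 110 mm along its y, 14 mm thick; two aluminium cheeks (18 x 8 mm, 106 mm high) at its y = +46 and -46 mm carry the flag's hinge between them. Its -x side is the side towards the robot (yaw up to 0.3 either way).
- square_stand_hinge (a point): Middle of the square flag's hinge axis, 95 mm above the table, half-way between the cheeks; axes as those of the stand: the hinge axis is its y. The space under the flag, down to the 14 mm base plate, is open from the -x side.
- square_flag (a joint): Angle of the square flag, rad. A bystander: not to be flipped. 0: level, free edge on the stand's -x side (towards the robot), bar-marked face up; pi/2: upright; pi: flipped, level on the stop on the +x side, ring-marked face up. Starts between 0 and 0.3. The stiff hinge (about 0.05 N m) leaves the flag at any angle where it is let go; turning it takes 1 to 2 N at the edge.
- square_flag_edge (a point): Middle of the square flag's free edge, 80 mm from the hinge axis, mid-thickness; moves with the flag. The flag is a 5 mm thick aluminium plate, 60 g, a square-cornered plate 68 mm wide; the hinge axis lies in the middle of its thickness.
- breaker: The circuit breaker with its toggle, bolted down; origin at the centre of the underside of its plate, on the table; axes as breaker_pivot.
- breaker_pivot (a point): Pivot of the circuit breaker's toggle, 55 mm above the table, in the middle of the breaker; x, y, z axes are those of the breaker, which is bolted down (yaw up to 0.3 either way). The breaker is a grey block 150 mm along its x, 90 mm along its y on a 170 x 110 mm plate; its top is 55 mm above the table, 61 mm in the middle 80 mm of its length.
- toggle (a joint): Angle of the breaker's toggle, rad. 0: fully on, leaning 0.45 rad (26 degrees) from upright to the breaker's -x side (towards the robot); 0.45: upright; 0.9: fully off, leaning 0.45 rad to the +x side, at its stop. It starts between 0 and 0.12 and stays where it is left; moving it takes about 2 N near its end.
- toggle_tip (a point): End of the black toggle, a bar 24 mm wide (along the breaker's y) and 12 mm thick whose end is 65 mm from the pivot; moves with it. At either stop the end is 114 mm above the table.
- screwdriver: Screwdriver lying near the robot, a loose bystander; its origin is at its underside.
- meter: Hand-held test meter lying flat, 85 x 160 x 32 mm; loose; a bystander. Its origin is at its underside.
- fuse: Upright white ceramic fuse with brass ends, 28 mm across, 60 mm tall; loose; a bystander. Its origin is at its underside.
- standoff: Small upright clay-brown insulator, 30 mm across, 48 mm tall; loose; a bystander. Its origin is at its underside.
- jar: Small glass jar with steel cap, 56 mm across, 75 mm tall; loose; a bystander. Its origin is at its underside.
- parts_tray: Open grey plastic tray, 90 x 130 x 35 mm; loose; a bystander. Its origin is at its underside.
- wrench: Wrench lying at the back, a loose bystander; its origin is at its underside.
There are look-alikes about, which are no part of the job. Leave any white look-alike of the round_stand alone.

How it is judged (in metres and radians):
On the way, in this order (a step that is already met when the one before it is completed fails the run):
1. the breaker's toggle is fully off while the round flag has not been turned yet (value of joint toggle above 0.78 rad and value of joint round_flag below 0.7 rad), for 0.2 s.
2. the round flag lies flipped over (value of joint round_flag above 3 rad), for 0.2 s.
At the end, for the whole second after the job is handed in: The toggle is at its off stop (above 0.78 of 0.9 rad), the round flag lies flipped (within 0.14 rad of flat on the other side) and still, the square flag is not turned (below 0.45 rad), and both stands stand level within 30 mm of where they began (value of joint toggle above 0.78 rad and value of joint round_flag above 3 rad and value of joint square_flag below 0.45 rad and velocity of joint round_flag between -0.1 and 0.1 rad/s and angle between each of round_stand, square_stand's own z axis and vertical below 0.05 rad and distance of each of round_stand, square_stand from where it was at the start of the episode below 0.03 m); the robot touches nothing.
It fails at once if the breaker, its toggle, a flag or a stand is gripped or forced (finger force over 35 N) (contact force between the fingers and breaker above 35 N or contact force between the fingers and round_stand above 35 N or contact force between the fingers and square_stand above 35 N).
It fails at once if a flag stand is lifted, tipped or shoved more than 40 mm (height (world z) of any of round_stand, square_stand above 0.012 m or angle between any of round_stand, square_stand's own z axis and vertical above 0.15 rad or distance of any of round_stand, square_stand from where it was at the start of the episode above 0.04 m).
It fails at once if the square flag is turned (value of joint square_flag above 0.6 rad).
It fails at once if a bystander is lifted or moved more than 30 mm (distance of any of screwdriver, meter, fuse, standoff, jar, parts_tray, wrench from where it was at the start of the episode above 0.03 m).
It also fails if it takes over 56 s, if anything falls off the work surface, if the arm or the gripper's body presses on something with over 40 N, if the wrist force passes 120 N, or if a joint passes its speed limit or range.

## Working session

There is one attempt and no reset: what is moved stays moved. The work goes in short steps, Python scripts to look and compute and a tool call to move; the robot and the scene stay as the last step left them, time stands still between calls to the robot, and variables do not carry over. Pictures are saved under pics/ and viewed, and the job is handed in when it is done.

Besides the shell and the picture viewer there is one more tool, called as a command line: name --argument value ..., lists and objects as JSON in quotes. carry_out: Moves the arm, as the interface text tells. Its arguments: {"type":"object","properties":{"motion":{"type":"array","items":{"type":"object","properties":{"tx":{"type":"number"},"ty":{"type":"number"},"tz":{"type":"number"},"wx":{"type":"number"},"wy":{"type":"number"},"wz":{"type":"number"}}}},"claw":{"type":"number"},"grip_force":{"type":"number"}},"required":["motion"]}

```bash
mkdir -p pics; ls; python3 - <<'E'
from rig import get_state, snapshot
import cv2
s=get_state()
print(s)
for n in ("scene","top","wrist"):
    d=snapshot(n); cv2.imwrite(f"pics/{n}0.png",d["color"])
    print(n,{k:v for k,v in d.items() if k!="color"})
E
```

```text
pics
{'t': 0.0, 'joint_pos': array([ 1.26081197,  0.41189334, -0.01276506,  1.59700993,  0.00559739,
        1.13430804, -0.08220821]), 'joint_velocities': array([-6.03216484e-04,  7.06362314e-04,  1.21902051e-03,  2.09629711e-04,
       -7.68465408e-06, -1.39320450e-03, -4.62081738e-04]), 'joint_torque': array([ 4.72205593e-04, -5.87944615e+01,  6.42229468e-01, -2.91068298e+01,
       -5.36600850e-02,  1.84367120e-02,  1.27274971e-04]), 'tool_pos': array([ 149.51977357, -606.34149509,  221.82685049]), 'tool_rot': array([-0.70184446, -0.08584897,  0.7020415 , -0.08474696]), 'force': array([ 0.39027547, -0.11190701,  0.58834185]), 'torque': array([-0.01316683, -0.00758515,  0.02384203]), 'opening': 1.003622642580131}
scene {'fx': 416.18602740419044, 'fy': 416.18602740419044, 'cx': 262.49451064332806, 'cy': 192.2387152352727, 'xyz': array([1146.90639178, -449.46556959,  812.81166823]), 'attitude': array([ 0.83841238,  0.38556574, -0.16373175, -0.34870569])}
top {'fx': 386.11206027434145, 'fy': 386.11206027434145, 'cx': 255.84014059320052, 'cy': 192.57466127048266, 'xyz': array([ 363.46147604,   47.71059201, 1156.3774019 ]), 'attitude': array([ 0.70837718, -0.70023627,  0.06310902, -0.06235535])}
wrist {'fx': 305.82844874629876, 'fy': 305.82844874629876, 'cx': 255.19397908872514, 'cy': 188.53918828411875, 'tool_from_camera': array([[-6.05612388e-04, -2.47310769e-01,  9.68936023e-01,
        -1.62389793e+02],
       [ 9.99999813e-01, -6.80314943e-05,  6.07663808e-04,
         2.66462962e-01],
       [-8.43636383e-05,  9.68936210e-01,  2.47310764e-01,
        -6.79322001e+01],
       [ 0.00000000e+00,  0.00000000e+00,  0.00000000e+00,
         1.00000000e+00]])}
```

View pics/scene0.png

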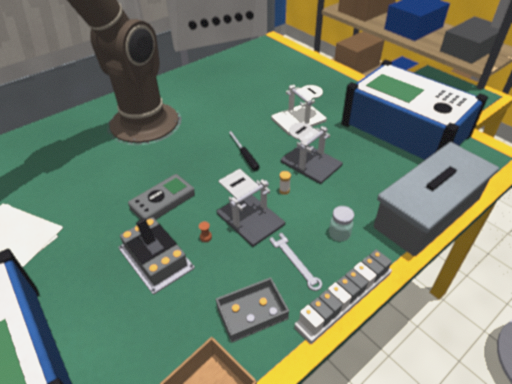

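View pics/top0.png

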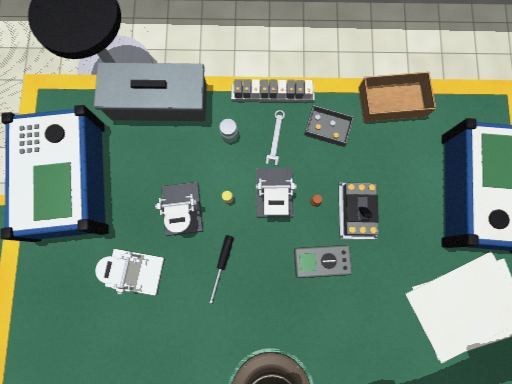

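View pics/wrist0.png

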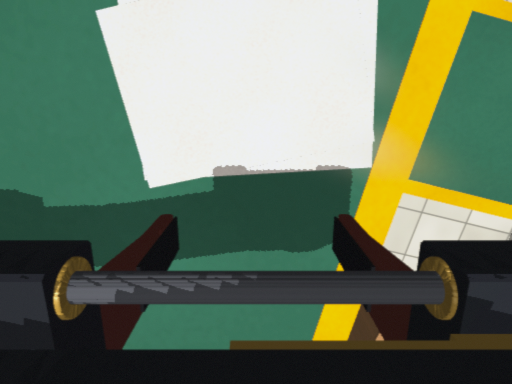

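The top view shows image up = +x and left = +y. The dark-based round stand is near pixel (181,208), the white look-alike near (130,272), the square stand near (275,193) and the breaker near (360,210). I'll zoom in to measure.

```bash
python3 - <<'E'
import cv2,numpy as np
t=cv2.imread("pics/top0.png"); s=cv2.imread("pics/scene0.png")
def crop(im,x,y,w,h,f,n): cv2.imwrite(n,cv2.resize(im[y:y+h,x:x+w],None,fx=f,fy=f,interpolation=cv2.INTER_CUBIC))
a=cv2.resize(t[170:250,145:220],None,fx=5,fy=5,interpolation=2)
b=cv2.resize(t[170:250,325:400],None,fx=5,fy=5,interpolation=2)
cv2.imwrite("pics/topcrop.png",np.hstack([a,b]))
a=cv2.resize(s[110:190,265:345],None,fx=5,fy=5,interpolation=2)
b=cv2.resize(s[210:290,115:195],None,fx=5,fy=5,interpolation=2)
cv2.imwrite("pics/scenecrop.png",np.hstack([a,b]))
E
```

```text
(no output)
```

View pics/topcrop.png

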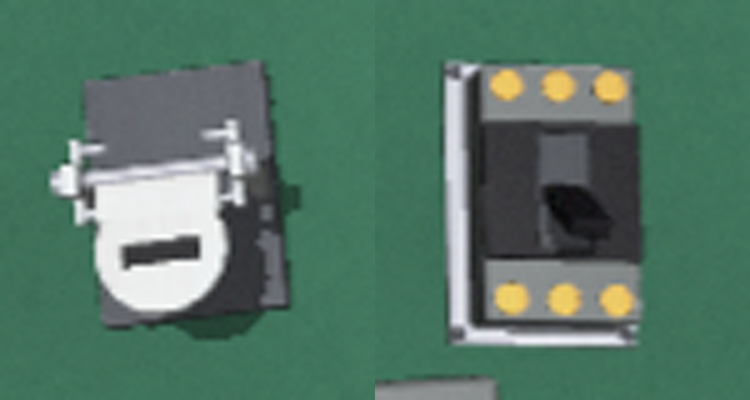

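View pics/scenecrop.png

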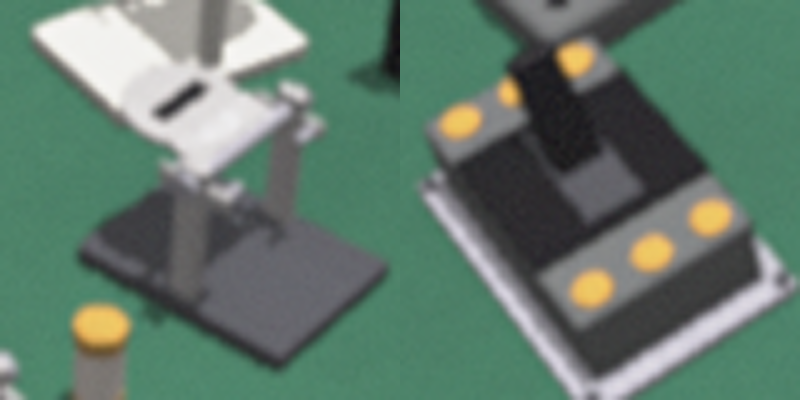

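```bash
cat > h.py <<'E'
import numpy as np, cv2
from scipy.spatial.transform import Rotation as R
from scipy.optimize import least_squares
C={"scene":(416.186,262.4945,192.2387,[1146.906,-449.4656,812.8117],[0.83841238,0.38556574,-0.16373175,-0.34870569]),
"top":(386.112,255.840,192.5747,[363.4615,47.7106,1156.3774],[0.70837718,-0.70023627,0.06310902,-0.06235535])}
def proj(c,P):
    f,cx,cy,o,q=C[c]; p=R.from_quat(q).inv().apply(np.atleast_2d(P)-np.array(o))
    return np.c_[cx+f*p[:,0]/p[:,2],cy+f*p[:,1]/p[:,2]]
def ray(c,u,v,z):
    f,cx,cy,o,q=C[c]; d=R.from_quat(q).apply([(u-cx)/f,(v-cy)/f,1]); o=np.array(o)
    return o+d*(z-o[2])/d[2]
def fit(obs,x0):
    # obs: list (cam,(u,v),local xyz)
    def f(p):
        r=R.from_euler('z',p[2])
        return np.concatenate([(proj(c,r.apply(l)+[p[0],p[1],0])-uv).ravel() for c,uv,l in obs])
    s=least_squares(f,x0,x_scale=[1,1,.01],loss='soft_l1'); return s.x,f(s.x).reshape(-1,2)
E
python3 - <<'E'
from h import *
T1=lambda u,v:(145+u/5,170+v/5)
T2=lambda u,v:(325+(u-375)/5,170+v/5)
S1=lambda u,v:(265+u/5,110+v/5)
S2=lambda u,v:(115+(u-400)/5,210+v/5)
obs=[("top",T1(85,80),(75,55,14)),("top",T1(263,60),(75,-55,14)),("top",T1(103,326),(-75,55,14)),("top",T1(285,305),(-75,-55,14)),
("scene",S1(385,265),(75,55,14)),("scene",S1(278,355),(75,-55,14)),("scene",S1(80,248),(-75,-55,14))]
p,r=fit(obs,[370,250,0]); print("round",p); print(r.round(1))
obs=[("top",T2(480,66),(75,45,55)),("top",T2(632,68),(75,-45,55)),("top",T2(483,322),(-75,45,55)),("top",T2(640,320),(-75,-45,55)),
("scene",S2(750,222),(75,45,55)),("scene",S2(582,328),(75,-45,55)),("scene",S2(428,126),(-75,-45,55)),("scene",S2(597,38),(-75,45,55))]
p2,r=fit(obs,[330,-250,0]); print("breaker",p2); print(r.round(1))
# toggle tip, hinge, flag edge vs angle
for c,cr in(("top",T2),("scene",S2)):
  for a in (0,.06,.12):
    t=a-.45
    P=R.from_euler('z',p2[2]).apply([[65*np.sin(t),w,55+65*np.cos(t)] for w in(12,-12)])+[p2[0],p2[1],0]
    q=proj(c,P); o=np.array(cr(375 if c=="top" else 400,0)); print(c,a,((q-o)*5+[375 if c=="top" else 400,0]).round(0).tolist())
for c in("top","scene"):
  for a in (0,.15,.3):
    P=R.from_euler('z',p[2]).apply([[-80*np.cos(a),0,95+80*np.sin(a)],[0,46,95],[0,-46,95]])+[p[0],p[1],0]
    q=proj(c,P); o=np.array([145,170] if c=="top" else [265,110]); print(c,a,((q-o)*5).round(0).tolist())
E
```

```text
round [5.19565890e+02 2.67881835e+02 1.29586820e-01]
[[-0.5 -0.5]
 [ 0.3 -0.7]
 [-0.2 -0.1]
 [ 0.6 -0.3]
 [ 0.6 -1.1]
 [-0.4 -0.1]
 [-1.5 -1.6]]
breaker [ 5.22415121e+02 -2.57766807e+02 -1.89565322e-02]
[[-0.2 -2.1]
 [ 0.3 -1.6]
 [-0.2 -1.7]
 [ 0.  -0.4]
 [ 0.9 -0.7]
 [-1.2 -0.4]
 [-1.3 -1.4]
 [-1.1 -2. ]]
top 0 [[567.0, 221.0], [611.0, 222.0]]
top 0.06 [[567.0, 214.0], [612.0, 216.0]]
top 0.12 [[568.0, 207.0], [612.0, 209.0]]
scene 0 [[553.0, 35.0], [504.0, 61.0]]
scene 0.06 [[556.0, 37.0], [507.0, 63.0]]
scene 0.12 [[559.0, 40.0], [510.0, 66.0]]
top 0 [[169.0, 313.0], [74.0, 179.0], [240.0, 160.0]]
top 0.15 [[165.0, 309.0], [74.0, 179.0], [240.0, 160.0]]
top 0.3 [[160.0, 303.0], [74.0, 179.0], [240.0, 160.0]]
scene 0 [[130.0, 84.0], [289.0, 103.0], [190.0, 178.0]]
scene 0.15 [[132.0, 68.0], [289.0, 103.0], [190.0, 178.0]]
scene 0.3 [[137.0, 53.0], [289.0, 103.0], [190.0, 178.0]]
```

```bash
cat >> h.py <<'E'
def delta(s,P,axes=None):
    """tool-frame shift mm and rotvec deg from state s to target TCP P with target rotation"""
    R0=R.from_quat(s["tool_rot"]); t=R0.inv().apply(np.array(P)-s["tool_pos"])
    w=(R0.inv()*axes).as_rotvec(degrees=True) if axes is not None else np.zeros(3)
    return t.round(1),w.round(1)
def tool(phi,yaw,flip=False):
    """tool x pointing fwd-down: phi=90deg straight down; tool y horizontal"""
    f=np.radians(phi); x=np.array([np.cos(f),0,-np.sin(f)]); y=np.array([0,-1.,0] if flip else [0,1.,0]); z=np.cross(x,y)
    return R.from_euler('z',yaw)*R.from_matrix(np.c_[x,y,z])
E
python3 - <<'E'
from h import *; from rig import get_state
s=get_state(); print(R.from_quat(s["tool_rot"]).as_matrix().round(3))
for fl in (0,1):
  print(delta(s,[150,-400,260],tool(90,-.019,fl)),delta(s,[450,-258,200],tool(90,-.019,fl)))
E
```

```text
[[-0.     0.24  -0.971]
 [ 0.001 -0.971 -0.24 ]
 [-1.    -0.001  0.   ]]
(array([ -37.8, -200.4,  -49.9]), array([-1.651e+02, -1.000e-01,  0.000e+00])) (array([  22.3, -266.3, -375.2]), array([-1.651e+02, -1.000e-01,  0.000e+00]))
(array([ -37.8, -200.4,  -49.9]), array([14.9,  0. ,  0.1])) (array([  22.3, -266.3, -375.2]), array([14.9,  0. ,  0.1]))
```

carry_out --motion '[{"tx": -15, "ty": -50, "tz": -12}, {"tx": -30, "ty": -100, "tz": -25, "wx": 4}, {"tx": -38, "ty": -150, "tz": -37, "wx": 8}, {"tx": -38, "ty": -200, "tz": -50, "wx": 12}, {"tx": -38, "ty": -220, "tz": -100, "wx": 15}, {"tx": -38, "ty": -235, "tz": -150, "wx": 15}, {"tx": -38, "ty": -245, "tz": -200, "wx": 15}, {"tx": -38, "ty": -252, "tz": -250, "wx": 15}, {"tx": -38, "ty": -260, "tz": -300, "wx": 15}, {"tx": -20, "ty": -266, "tz": -350, "wx": 15}, {"tx": 10, "ty": -266, "tz": -365, "wx": 15}, {"tx": 10, "ty": -266, "tz": -365, "wx": 15}]' --claw 1 --grip_force 10

```text
schema error: expected keys tx, ty, tz, wx, wy, wz
```

```bash
python3 - <<'E'
from h import *; from rig import get_state,snapshot
s=get_state(); print(s["t"],s["tool_pos"],s["opening"],s["joint_pos"].round(3)); print(R.from_quat(s["tool_rot"]).as_matrix().round(3))
print(delta(s,[460,-260,96],tool(90,-.019,1)))
w=snapshot("wrist"); cv2.imwrite("pics/w1.png",w["color"]);t=snapshot("top"); cv2.imwrite("pics/t1.png",t["color"])
E
```

```text
0.15 [ 149.55163452 -606.4472311   222.00124852] 1.0009822300564672 [ 1.261  0.412 -0.013  1.597  0.006  1.134 -0.082]
[[-0.     0.24  -0.971]
 [ 0.001 -0.971 -0.24 ]
 [-1.    -0.001  0.   ]]
(array([ 126.3, -261.9, -384.4]), array([14.9,  0. ,  0.1]))
```

View pics/w1.png

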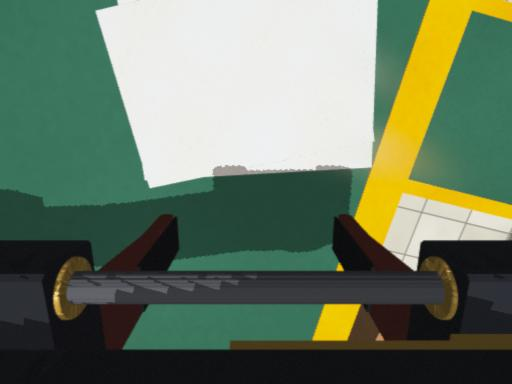

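All six keys are required, so the arm didn't move.

carry_out --motion '[{"tx": -15, "ty": -50, "tz": -12, "wx": 0, "wy": 0, "wz": 0}, {"tx": -30, "ty": -100, "tz": -25, "wx": 4, "wy": 0, "wz": 0}, {"tx": -38, "ty": -150, "tz": -37, "wx": 8, "wy": 0, "wz": 0}, {"tx": -38, "ty": -200, "tz": -50, "wx": 12, "wy": 0, "wz": 0}, {"tx": -38, "ty": -220, "tz": -100, "wx": 15, "wy": 0, "wz": 0}, {"tx": -38, "ty": -235, "tz": -150, "wx": 15, "wy": 0, "wz": 0}, {"tx": -38, "ty": -245, "tz": -200, "wx": 15, "wy": 0, "wz": 0}, {"tx": -38, "ty": -252, "tz": -250, "wx": 15, "wy": 0, "wz": 0}, {"tx": -38, "ty": -260, "tz": -300, "wx": 15, "wy": 0, "wz": 0}, {"tx": -20, "ty": -266, "tz": -350, "wx": 15, "wy": 0, "wz": 0}, {"tx": 10, "ty": -266, "tz": -365, "wx": 15, "wy": 0, "wz": 0}, {"tx": 10, "ty": -266, "tz": -365, "wx": 15, "wy": 0, "wz": 0}]' --claw 1 --grip_force 10

```text
t: 1.75
tool_pos: [439.8, -259.6, 210.5]
tool_rot: [-0.706, 0.005, 0.708, 0.007]
force: [-0.2, -0.6, -0.8]
opening: 0.007
```

```bash
python3 - <<'E'
from h import *; from rig import get_state,snapshot
s=get_state(); print(s["t"],s["tool_pos"],s["opening"],s["joint_pos"].round(3)); print(R.from_quat(s["tool_rot"]).as_matrix().round(3))
print(delta(s,[460,-260,96],tool(90,-.019,1)))
w=snapshot("wrist"); cv2.imwrite("pics/w1.png",w["color"]);t=snapshot("top"); cv2.imwrite("pics/t1.png",t["color"])
E
```

```text
1.75 [ 439.76544082 -259.62338149  210.49131253] 0.006792719985714637 [ 0.734  0.256 -0.351  1.863  0.099  1.045 -1.245]
[[-0.004 -0.018 -1.   ]
 [ 0.003 -1.     0.018]
 [-1.    -0.003  0.004]]
(array([114.4,   0.4, -20.7]), array([0.1, 0.2, 0.2]))
```

View pics/w1.png

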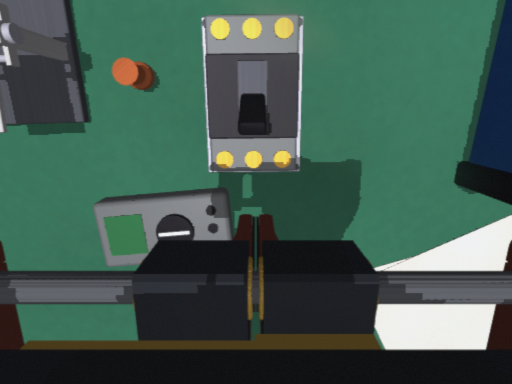

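View pics/t1.png

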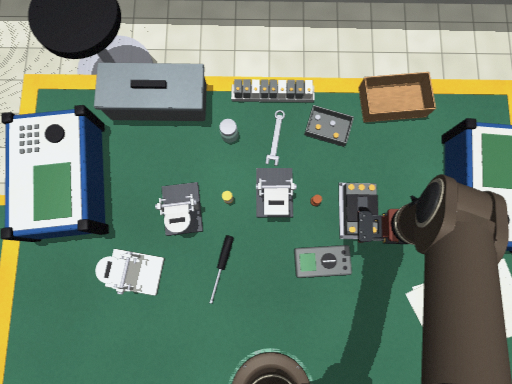

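The wrist view shows the closed fingers at column ~256, in line with the toggle (top end at (253,~97–132)). I'll refine the breaker pose with this view.

```bash
cat >> h.py <<'E'
def wproj(s,P,M=None):
    M=M if M is not None else np.array([[-6.05612388e-04,-.247310769,.968936023,-162.389793],[.999999813,-6.80314943e-05,6.07663808e-04,.266462962],[-8.43636383e-05,.96893621,.247310764,-67.9322]])
    p=R.from_quat(s["tool_rot"]).inv().apply(np.atleast_2d(P)-s["tool_pos"])
    c=(p-M[:3,3])@M[:3,:3]; return np.c_[255.194+305.828*c[:,0]/c[:,2],188.539+305.828*c[:,1]/c[:,2]]
E
python3 - <<'E'
from h import *; from rig import get_state
s=get_state()
for b in ([522.4,-257.8,-.019],[525,-258,-.019]):
  r=R.from_euler('z',b[2])
  L=[[75,45,55],[75,-45,55],[-75,45,55],[-75,-45,55]]+[[65*np.sin(-.45)+d*np.cos(.45),0,55+65*np.cos(.45)+d*np.sin(.45)] for d in(-6,6)]
  print(wproj(s,r.apply(L)+[b[0],b[1],0]).round(0).tolist())
E
python3 -c "
import cv2;a=cv2.imread('pics/w1.png')[0:180,195:310];cv2.imwrite('pics/w1c.png',cv2.resize(a,None,fx=3,fy=3))"
```

```text
[[201.0, 12.0], [297.0, 12.0], [208.0, 169.0], [292.0, 169.0], [249.0, 133.0], [248.0, 120.0]]
[[201.0, 9.0], [297.0, 9.0], [208.0, 166.0], [293.0, 166.0], [249.0, 130.0], [249.0, 117.0]]
```

View pics/w1c.png

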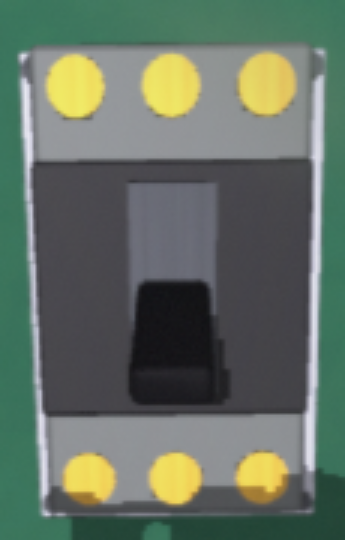

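carry_out --motion '[{"tx": 40, "ty": 0, "tz": -10, "wx": 0, "wy": 0, "wz": 0}, {"tx": 80, "ty": 0, "tz": -15, "wx": 0, "wy": 0, "wz": 0}, {"tx": 114, "ty": 1, "tz": -20, "wx": 0, "wy": 0, "wz": 0}, {"tx": 114, "ty": 1, "tz": -20, "wx": 0, "wy": 0, "wz": 0}, {"tx": 114, "ty": 1, "tz": -26, "wx": 0, "wy": 0, "wz": 0}, {"tx": 114, "ty": 1, "tz": -32, "wx": 0, "wy": 0, "wz": 0}, {"tx": 114, "ty": 1, "tz": -38, "wx": 0, "wy": 0, "wz": 0}, {"tx": 114, "ty": 1, "tz": -44, "wx": 0, "wy": 0, "wz": 0}, {"tx": 114, "ty": 1, "tz": -50, "wx": 0, "wy": 0, "wz": 0}, {"tx": 114, "ty": 1, "tz": -56, "wx": 0, "wy": 0, "wz": 0}, {"tx": 114, "ty": 1, "tz": -62, "wx": 0, "wy": 0, "wz": 0}, {"tx": 114, "ty": 1, "tz": -67, "wx": 0, "wy": 0, "wz": 0}, {"tx": 114, "ty": 1, "tz": -71, "wx": 0, "wy": 0, "wz": 0}, {"tx": 114, "ty": 1, "tz": -75, "wx": 0, "wy": 0, "wz": 0}, {"tx": 114, "ty": 1, "tz": -75, "wx": 0, "wy": 0, "wz": 0}]'

```text
t: 3.72
tool_pos: [514.7, -263.6, 98.5]
tool_rot: [-0.707, 0.007, 0.707, 0.008]
force: [-0.9, 0.7, -0.8]
opening: 0.008
```

```bash
cat > look.py <<'E'
import sys
from h import *; from rig import get_state,snapshot
s=get_state(); print(s["t"],s["tool_pos"].round(1),"F",s["force"].round(1),"q",s["joint_pos"].round(3))
ims=[]
for a in sys.argv[2:]:
    ims.append(snapshot(a)["color"])
cv2.imwrite(f"pics/{sys.argv[1]}.png",cv2.resize(np.hstack(ims),None,fx=min(1,800/(512*len(ims))),fy=min(1,800/(512*len(ims)))))
E
python3 look.py a2 wrist; python3 - <<'E'
from rig import snapshot; import cv2
c=snapshot("scene")["color"][200:300,100:210]; cv2.imwrite("pics/a2s.png",cv2.resize(c,None,fx=5,fy=5,interpolation=2))
E
```

```text
3.725 [ 514.7 -263.6   98.5] F [-0.9  0.7 -0.8] q [ 0.63   0.49  -0.319  1.819  0.195  0.864 -1.372]
```

View pics/a2.png

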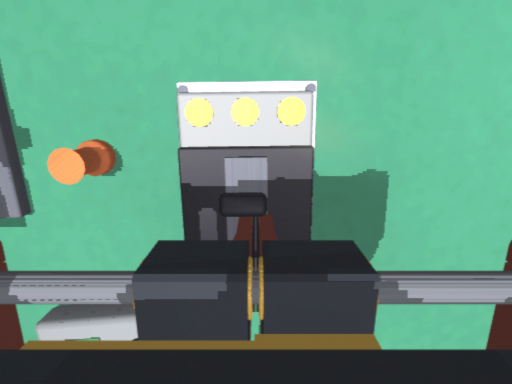

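View pics/a2s.png

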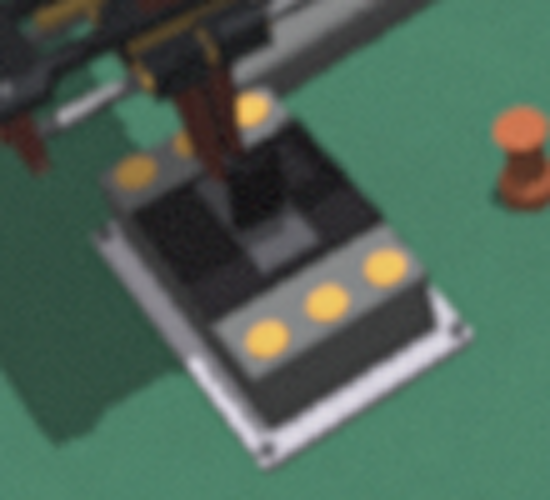

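The toggle is now a bit past upright, with its end at pixel (243,205). I'll keep pushing in small steps.

carry_out --motion '[{"tx": 0, "ty": -2, "tz": -4, "wx": 0, "wy": 0, "wz": 0}, {"tx": 1, "ty": -2, "tz": -8, "wx": 0, "wy": 0, "wz": 0}, {"tx": 2, "ty": -2, "tz": -11, "wx": 0, "wy": 0, "wz": 0}, {"tx": 2, "ty": -2, "tz": -14, "wx": 0, "wy": 0, "wz": 0}, {"tx": 2, "ty": -2, "tz": -14, "wx": 0, "wy": 0, "wz": 0}]'

```text
t: 4.45
tool_pos: [523.4, -262.6, 96.8]
tool_rot: [-0.703, 0.007, 0.711, 0.008]
force: [-22.9, 1.1, 19.6]
opening: 0.004
```

```bash
python3 look.py a3 wrist; python3 - <<'E'
from rig import snapshot; import cv2
c=snapshot("scene")["color"][200:300,100:210]; cv2.imwrite("pics/a3s.png",cv2.resize(c,None,fx=5,fy=5,interpolation=2))
E
```

```text
4.45 [ 523.4 -262.6   96.8] F [-22.9   1.1  19.6] q [ 0.615  0.508 -0.315  1.794  0.2    0.882 -1.385]
```

View pics/a3.png

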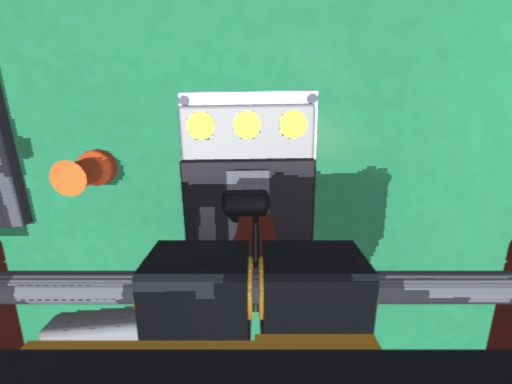

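View pics/a3s.png

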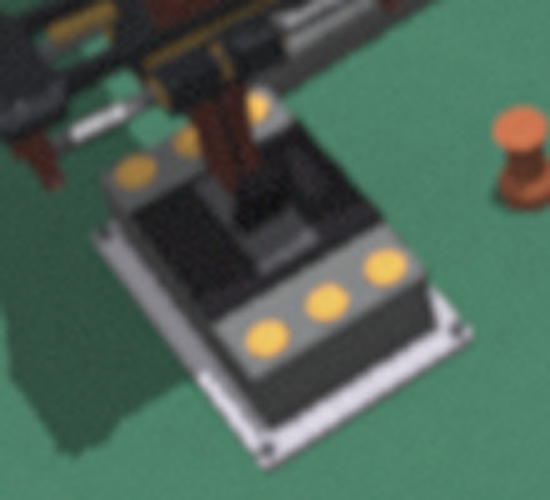

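The force is about 30 N along the toggle's face normal, so it's at its stop. Backing off straight away, then raising to check.

carry_out --motion '[{"tx": -2, "ty": 0, "tz": 8, "wx": 0, "wy": 0, "wz": 0}, {"tx": -4, "ty": 0, "tz": 30, "wx": 0, "wy": 0, "wz": 0}, {"tx": -30, "ty": 0, "tz": 60, "wx": 0, "wy": 0, "wz": 0}, {"tx": -80, "ty": 0, "tz": 80, "wx": 0, "wy": 0, "wz": 0}, {"tx": -115, "ty": 0, "tz": 80, "wx": 0, "wy": 0, "wz": 0}, {"tx": -115, "ty": 0, "tz": 80, "wx": 0, "wy": 0, "wz": 0}]'

```text
t: 5.3
tool_pos: [447.2, -261.5, 216.0]
tool_rot: [-0.706, 0.009, 0.708, 0.007]
force: [-0.5, 0.4, -0.3]
opening: 0.008
```

```bash
python3 look.py a4 wrist; python3 - <<'E'
from h import *; from rig import get_state,snapshot
s=get_state()
b=[522.2,-260.5,-.019]; r=R.from_euler('z',b[2])
for a in (.7,.8,.9):
  t=a-.45
  L=[[65*np.sin(t)+d*np.cos(t),0,55+65*np.cos(t)-d*np.sin(t)] for d in(-6,6)]
  P=r.apply(L)+[b[0],b[1],0]; print(a,wproj(s,P).round(0).tolist())
p=[519.6,267.9,.13]
u=np.array([np.cos(.13),np.sin(.13),0])
print("flagpre",delta(s,np.array([519.6,267.9,0])-120*u+[0,0,220],tool(90,.13,1)))
c=cv2.imread("pics/a4.png"); cv2.imwrite("pics/a4c.png",cv2.resize(c[0:200,160:340],None,fx=3,fy=3))
E
```

```text
5.3 [ 447.2 -261.5  216. ] F [-0.5  0.4 -0.3] q [ 0.729  0.262 -0.354  1.841  0.107  1.059 -1.26 ]
0.7 [[252.0, 86.0], [252.0, 71.0]]
0.8 [[252.0, 78.0], [252.0, 63.0]]
0.9 [[252.0, 70.0], [252.0, 56.0]]
flagpre (array([  -5.9, -512.3,   56.7]), array([-8.7,  0.4, -0. ]))
```

View pics/a4c.png

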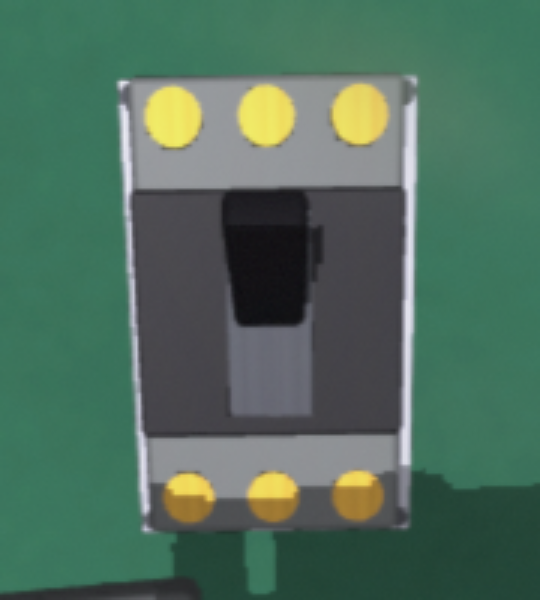

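```bash
python3 - <<'E'
from h import *; from rig import get_state
s=get_state()
# top-face features: raised middle z=61 x=+-40 -> v=188/3, 433/3 ; far block edge (75,z55) v=78/3
for x,z in((75,55),(40,61),(-40,61)):
  print(x, wproj(s,R.from_euler('z',-.019).apply([[x,0,z]])+[522.2,-260.5,0]).round(1))
print(78/3,188/3,433/3)
E
```

```text
75 [[252.   18.9]]
40 [[252.2  57.6]]
-40 [[252.6 141.7]]
26.0 62.666666666666664 144.33333333333334
```

The toggle reads about 0.88 rad after correcting for the local image offset: at its stop. Next, move over to the round flag.

carry_out --motion '[{"tx": -6, "ty": -40, "tz": 5, "wx": 0, "wy": 0, "wz": 0}, {"tx": -6, "ty": -90, "tz": 10, "wx": -1, "wy": 0, "wz": 0}, {"tx": -6, "ty": -140, "tz": 15, "wx": -2, "wy": 0, "wz": 0}, {"tx": -6, "ty": -190, "tz": 20, "wx": -3, "wy": 0, "wz": 0}, {"tx": -6, "ty": -240, "tz": 25, "wx": -4, "wy": 0, "wz": 0}, {"tx": -6, "ty": -290, "tz": 30, "wx": -5, "wy": 0, "wz": 0}, {"tx": -6, "ty": -340, "tz": 35, "wx": -6, "wy": 0, "wz": 0}, {"tx": -6, "ty": -390, "tz": 40, "wx": -7, "wy": 0, "wz": 0}, {"tx": -6, "ty": -440, "tz": 45, "wx": -8, "wy": 0, "wz": 0}, {"tx": -6, "ty": -490, "tz": 55, "wx": -8.7, "wy": 0, "wz": 0}, {"tx": -6, "ty": -512, "tz": 57, "wx": -8.7, "wy": 0, "wz": 0}, {"tx": -6, "ty": -512, "tz": 57, "wx": -8.7, "wy": 0, "wz": 0}, {"tx": -6, "ty": -512, "tz": 57, "wx": -8.7, "wy": 0, "wz": 0}]'

```text
t: 6.98
tool_pos: [400.2, 251.3, 219.2]
tool_rot: [-0.703, -0.046, 0.708, -0.046]
force: [-0.1, 0.0, 0.1]
opening: 0.006
```

```bash
python3 look.py b1 wrist; python3 - <<'E'
from h import *; from rig import get_state
s=get_state()
u=np.array([np.cos(.13),np.sin(.13),0]); H=np.array([519.6,267.9,0]); v=np.array([-u[1],u[0],0])
print("proj hinge+-46, edge, edge.3, base corners",wproj(s,[H+46*v+[0,0,95],H-46*v+[0,0,95],H-80*u+[0,0,95],H-80*np.cos(.3)*u+[0,0,95+80*np.sin(.3)],H-75*u+55*v+[0,0,14],H-75*u-55*v+[0,0,14],H+75*u+55*v+[0,0,14],H+75*u-55*v+[0,0,14]]).round(0).tolist())
for phi in (70,65,60): print(phi,delta(s,H-130*u+[0,0,160],tool(phi,.13,1)))
E
```

```text
6.975 [400.2 251.3 219.2] F [-0.1  0.   0.1] q [-1.000e-03  2.400e-01 -7.610e-01  1.913e+00  1.830e-01  1.067e+00
 -2.280e+00]
proj hinge+-46, edge, edge.3, base corners [[200.0, 47.0], [306.0, 47.0], [253.0, 140.0], [253.0, 139.0], [207.0, 129.0], [300.0, 129.0], [201.0, -16.0], [305.0, -16.0]]
70 (array([59.5, -1.4,  9.2]), array([-0.1, 20.4, -0. ]))
65 (array([59.5, -1.4,  9.2]), array([-0.1, 25.4, -0. ]))
60 (array([59.5, -1.4,  9.2]), array([-0.1, 30.4, -0. ]))
```

View pics/b1.png

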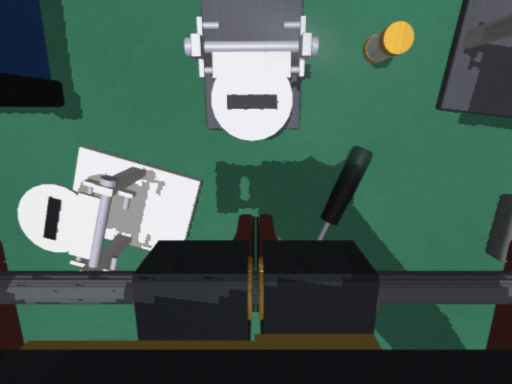

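The wrist view matches the estimate: predicted hinge row 47 and flag edge (253,140), observed ~46 and (252,139). Now checking where the white look-alike lies for clearance.

```bash
python3 - <<'E'
from h import *
for uv,z in (((163,257),14),((154,294),14),((109,287),14),((113,250),14),((136,252),106),((126,292),106),((97,270),95)): print(uv,z,ray("top",*uv,z).round(0))
E
```

```text
(163, 257) 14 [374. 316.  14.]
(154, 294) 14 [270. 336.  14.]
(109, 287) 14 [288. 467.  14.]
(113, 250) 14 [393. 464.  14.]
(136, 252) 106 [386. 368. 106.]
(126, 292) 106 [281. 387. 106.]
(97, 270) 95 [337. 473.  95.]
```

carry_out --motion '[{"tx": 10, "ty": 3, "tz": 5, "wx": 0, "wy": 6, "wz": 0}, {"tx": 20, "ty": 6, "tz": 9, "wx": 0, "wy": 12, "wz": 0}, {"tx": 30, "ty": 8, "tz": 9, "wx": 0, "wy": 18, "wz": 0}, {"tx": 45, "ty": 8, "tz": 9, "wx": 0, "wy": 22, "wz": 0}, {"tx": 59, "ty": 8, "tz": 9, "wx": 0, "wy": 25, "wz": 0}, {"tx": 59, "ty": 8, "tz": 9, "wx": 0, "wy": 25, "wz": 0}, {"tx": 59, "ty": 8, "tz": 9, "wx": 0, "wy": 25, "wz": 0}]'

```text
t: 7.9
tool_pos: [391.7, 240.7, 160.1]
tool_rot: [0.84, 0.054, -0.539, 0.036]
force: [-0.3, -0.4, -0.2]
opening: 0.005
```

```bash
python3 look.py b2 wrist scene; python3 - <<'E'
from h import *; from rig import get_state
s=get_state()
Rt=R.from_quat(s["tool_rot"]).as_matrix(); print(Rt.round(3), np.degrees(np.arcsin(-Rt[2,0])))
u=np.array([np.cos(.13),np.sin(.13),0]); H=np.array([519.6,267.9,0]); v=np.array([-u[1],u[0],0])
for X,z in((-130,160),(-112,100),(-108,68),(-84,68)): print(X,z,delta(s,H+X*u-10*v+[0,0,z],tool(65,.13,1)))
E
```

```text
7.9 [391.7 240.7 160.1] F [-0.3 -0.4 -0.2] q [-0.582  0.049 -0.309  2.342  0.645  0.525 -2.857]
[[ 0.412  0.128 -0.902]
 [ 0.053 -0.992 -0.117]
 [-0.909  0.001 -0.416]] 65.43128263534199
-130 160 (array([0.4, 0. , 0.3]), array([-0.1,  0.4, -0.1]))
-112 100 (array([62.5, -0. ,  8.9]), array([-0.1,  0.4, -0.1]))
-108 68 (array([93.3, -0.1, 18.5]), array([-0.1,  0.4, -0.1]))
-84 68 (array([ 1.032e+02, -1.000e-01, -3.300e+00]), array([-0.1,  0.4, -0.1]))
```

View pics/b2.png

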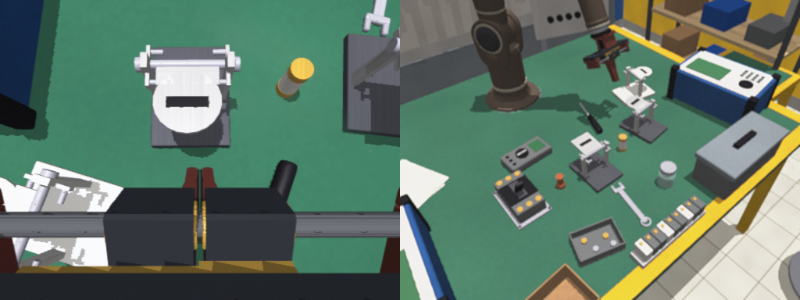

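Pose reached, but joint 7 is sitting right at its limit (-2.857). I'll make a half turn about the tool axis, which gives the same closed-finger geometry, to free it.

carry_out --motion '[{"tx": -10, "ty": 0, "tz": 0, "wx": -10, "wy": 0, "wz": 0}, {"tx": -20, "ty": 0, "tz": 0, "wx": -20, "wy": 0, "wz": 0}, {"tx": -20, "ty": 0, "tz": 0, "wx": -30, "wy": 0, "wz": 0}, {"tx": -20, "ty": 0, "tz": 0, "wx": -40, "wy": 0, "wz": 0}, {"tx": -20, "ty": 0, "tz": 0, "wx": -50, "wy": 0, "wz": 0}, {"tx": -20, "ty": 0, "tz": 0, "wx": -60, "wy": 0, "wz": 0}, {"tx": -20, "ty": 0, "tz": 0, "wx": -70, "wy": 0, "wz": 0}, {"tx": -20, "ty": 0, "tz": 0, "wx": -80, "wy": 0, "wz": 0}, {"tx": -20, "ty": 0, "tz": 0, "wx": -90, "wy": 0, "wz": 0}, {"tx": -20, "ty": 0, "tz": 0, "wx": -100, "wy": 0, "wz": 0}, {"tx": -20, "ty": 0, "tz": 0, "wx": -110, "wy": 0, "wz": 0}, {"tx": -20, "ty": 0, "tz": 0, "wx": -120, "wy": 0, "wz": 0}, {"tx": -20, "ty": 0, "tz": 0, "wx": -130, "wy": 0, "wz": 0}, {"tx": -20, "ty": 0, "tz": 0, "wx": -140, "wy": 0, "wz": 0}, {"tx": -20, "ty": 0, "tz": 0, "wx": -150, "wy": 0, "wz": 0}, {"tx": -20, "ty": 0, "tz": 0, "wx": -160, "wy": 0, "wz": 0}, {"tx": -15, "ty": 0, "tz": 0, "wx": -170, "wy": 0, "wz": 0}, {"tx": 0, "ty": 0, "tz": 0, "wx": -180, "wy": 0, "wz": 0}, {"tx": 0, "ty": 0, "tz": 0, "wx": -180, "wy": 0, "wz": 0}, {"tx": 0, "ty": 0, "tz": 0, "wx": -180, "wy": 0, "wz": 0}]'

```text
t: 10.5
tool_pos: [392.2, 240.7, 160.8]
tool_rot: [-0.033, 0.539, 0.052, 0.84]
force: [-0.3, -1.1, -0.7]
opening: 0.008
```

```bash
python3 look.py b3 wrist scene; python3 - <<'E'
from h import *; from rig import get_state
s=get_state()
Rt=R.from_quat(s["tool_rot"]).as_matrix(); print(Rt.round(3), np.degrees(np.arcsin(-Rt[2,0])))
u=np.array([np.cos(.13),np.sin(.13),0]); H=np.array([519.6,267.9,0]); v=np.array([-u[1],u[0],0])
for X,z in((-130,160),(-118,100),(-108,68),(-84,68)): print(X,z,delta(s,H+X*u-10*v+[0,0,z],tool(65,.13,0)))
E
```

```text
10.5 [392.2 240.7 160.8] F [-0.3 -1.1 -0.7] q [-0.55   0.05  -0.34   2.339  0.646  0.527  0.28 ]
[[ 0.413 -0.125  0.902]
 [ 0.053  0.992  0.114]
 [-0.909  0.001  0.416]] 65.4039946962435
-130 160 (array([ 0.8,  0.1, -0.6]), array([-0.2, -0.4,  0.1]))
-118 100 (array([ 60.3,   0.1, -14.6]), array([-0.2, -0.4,  0.1]))
-108 68 (array([ 93.6,   0.2, -18.9]), array([-0.2, -0.4,  0.1]))
-84 68 (array([103.6,   0.3,   2.9]), array([-0.2, -0.4,  0.1]))
```

View pics/b3.png

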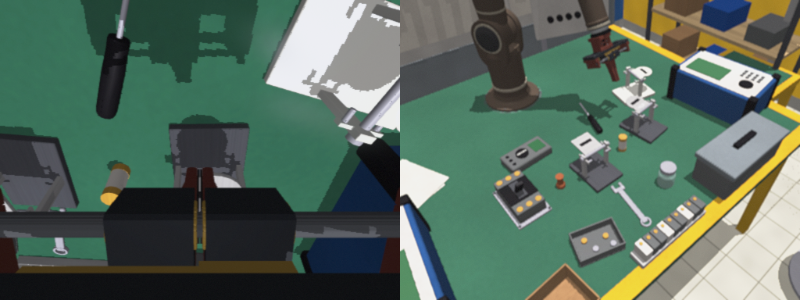

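Joint 7 is now at 0.28. Now going down in front of the flag, with the tip below its edge.

carry_out --motion '[{"tx": 30, "ty": 0, "tz": -7, "wx": 0, "wy": 0, "wz": 0}, {"tx": 60, "ty": 0, "tz": -15, "wx": 0, "wy": 0, "wz": 0}, {"tx": 80, "ty": 0, "tz": -17, "wx": 0, "wy": 0, "wz": 0}, {"tx": 93, "ty": 0, "tz": -19, "wx": 0, "wy": 0, "wz": 0}, {"tx": 93, "ty": 0, "tz": -19, "wx": 0, "wy": 0, "wz": 0}]'

```text
t: 11.22
tool_pos: [413.3, 243.7, 68.0]
tool_rot: [-0.034, 0.54, 0.053, 0.84]
force: [-0.6, -0.4, -0.3]
opening: 0.007
```

```bash
python3 look.py b4 wrist; python3 - <<'E'
from h import *; from rig import get_state,snapshot
s=get_state()
Rt=R.from_quat(s["tool_rot"]).as_matrix(); print(np.degrees(np.arcsin(-Rt[2,0])))
c=snapshot("scene")["color"][70:190,230:360]; cv2.imwrite("pics/b4s.png",cv2.resize(c,None,fx=5,fy=5,interpolation=2))
u=np.array([np.cos(.13),np.sin(.13),0]); H=np.array([519.6,267.9,0]); v=np.array([-u[1],u[0],0])
for X,z in((-108,68),(-84,68)): print(X,z,delta(s,H+X*u-10*v+[0,0,z],tool(65,.13,0)))
E
```

```text
11.225 [413.3 243.7  68. ] F [-0.6 -0.4 -0.3] q [-0.648  0.276 -0.219  2.396  1.188  0.366 -0.261]
65.41921242771944
-108 68 (array([0.7, 0.1, 0.2]), array([-0.3, -0.4,  0.1]))
-84 68 (array([10.7,  0.2, 22. ]), array([-0.3, -0.4,  0.1]))
```

View pics/b4s.png

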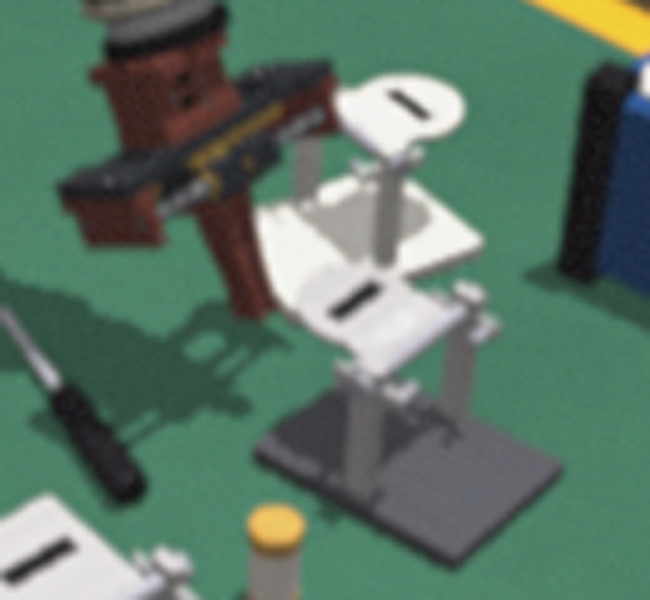

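View pics/b4.png

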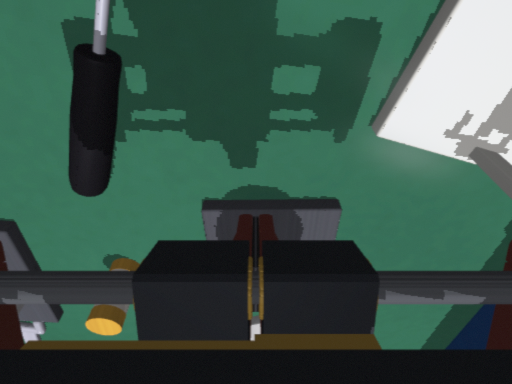

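The fingertip (scene crop ~(255,310)) sits just in front of and below the flag edge, clear of the white stand. Next I'll compute the arc.

```bash
cat > arc.py <<'E'
from h import *; from rig import get_state
import sys
u=np.array([np.cos(.13),np.sin(.13),0]); H=np.array([519.6,267.9,0]); v=np.array([-u[1],u[0],0])
def tcp(th,phi,s=24):
    f=np.radians(phi); d=np.array([np.cos(f),-np.sin(f)]); n=np.array([np.sin(f),np.cos(f)])
    e=np.array([-np.cos(th),np.sin(th)]); un=np.array([-np.sin(th),-np.cos(th)])
    if th<f: c=80*e+2.5*un+s*d
    else: c=(80-s)*e+2.5*un
    q=c-10*n+[0,95]; return q
def rows(ths,phis,s=24,yo=-10):
    st=get_state()
    for th,ph in zip(ths,phis):
        q=tcp(th,ph,s); P=H+q[0]*u+yo*v+[0,0,q[1]]
        t,w=delta(st,P,tool(ph,.13,0)); print(round(float(th),2),round(ph),q.round(0),t.round(0).tolist(),w.tolist())
E
python3 -c "
from arc import *
rows(np.arange(0,1.6,.1),[65.4]*16)"
```

```text
0.0 65 [-79.  67.] [14.0, 0.0, 26.0] [-0.3, 0.0, 0.0]
0.1 65 [-79.  75.] [7.0, 0.0, 29.0] [-0.3, 0.0, 0.0]
0.2 65 [-78.  82.] [0.0, 0.0, 33.0] [-0.3, 0.0, 0.0]
0.3 65 [-76.  90.] [-6.0, 0.0, 38.0] [-0.3, 0.0, 0.0]
0.4 65 [-74.  98.] [-12.0, 0.0, 43.0] [-0.3, 0.0, 0.0]
0.5 65 [-71. 105.] [-17.0, 0.0, 49.0] [-0.3, 0.0, 0.0]
0.6 65 [-67. 112.] [-22.0, 0.0, 56.0] [-0.3, 0.0, 0.0]
0.7 65 [-62. 119.] [-26.0, 0.0, 63.0] [-0.3, 0.0, 0.0]
0.8 65 [-57. 125.] [-29.0, 0.0, 70.0] [-0.3, 0.0, 0.0]
0.9 65 [-51. 130.] [-32.0, 0.0, 78.0] [-0.3, 0.0, 0.0]
1.0 65 [-44. 135.] [-33.0, 0.0, 86.0] [-0.3, 0.0, 0.0]
1.1 65 [-38. 139.] [-34.0, 0.0, 94.0] [-0.3, 0.0, 0.0]
1.2 65 [-32. 142.] [-35.0, 0.0, 100.0] [-0.3, 0.0, 0.0]
1.3 65 [-26. 144.] [-34.0, 0.0, 106.0] [-0.3, 0.0, 0.0]
1.4 65 [-21. 146.] [-33.0, 0.0, 111.0] [-0.3, 0.0, 0.0]
1.5 65 [-16. 147.] [-32.0, 0.0, 117.0] [-0.3, 0.0, 0.0]
```

carry_out --motion '[{"tx": 7, "ty": 0, "tz": 8, "wx": 0, "wy": 0, "wz": 0}, {"tx": 14, "ty": 0, "tz": 16, "wx": 0, "wy": 0, "wz": 0}, {"tx": 14, "ty": 0, "tz": 22, "wx": 0, "wy": 0, "wz": 0}, {"tx": 12, "ty": 0, "tz": 26, "wx": 0, "wy": 0, "wz": 0}, {"tx": 7, "ty": 0, "tz": 29, "wx": 0, "wy": 0, "wz": 0}, {"tx": 0, "ty": 0, "tz": 33, "wx": 0, "wy": 0, "wz": 0}, {"tx": -6, "ty": 0, "tz": 38, "wx": 0, "wy": 0, "wz": 0}, {"tx": -12, "ty": 0, "tz": 43, "wx": 0, "wy": 0, "wz": 0}, {"tx": -17, "ty": 0, "tz": 49, "wx": 0, "wy": 0, "wz": 0}]'

```text
t: 12.45
tool_pos: [450.4, 248.5, 105.2]
tool_rot: [-0.033, 0.539, 0.053, 0.84]
force: [-0.4, 0.1, -0.9]
opening: 0.007
```

```bash
python3 look.py b5 wrist; python3 - <<'E'
from rig import snapshot; import cv2
c=snapshot("scene")["color"][70:190,230:360]; cv2.imwrite("pics/b5s.png",cv2.resize(c,None,fx=5,fy=5,interpolation=2))
from arc import *
rows(np.arange(.6,1.6,.1),[65.4]*10)
E
```

```text
12.45 [450.4 248.5 105.2] F [-0.4  0.1 -0.9] q [-0.524  0.241 -0.285  2.297  0.916  0.415  0.093]
0.6 65 [-67. 112.] [-4.0, 0.0, 6.0] [-0.3, 0.1, 0.0]
0.7 65 [-62. 119.] [-8.0, 0.0, 13.0] [-0.3, 0.1, 0.0]
0.8 65 [-57. 125.] [-12.0, 0.0, 20.0] [-0.3, 0.1, 0.0]
0.9 65 [-51. 130.] [-14.0, 0.0, 28.0] [-0.3, 0.1, 0.0]
1.0 65 [-44. 135.] [-16.0, 0.0, 36.0] [-0.3, 0.1, 0.0]
1.1 65 [-38. 139.] [-17.0, 0.0, 44.0] [-0.3, 0.1, 0.0]
1.2 65 [-32. 142.] [-17.0, 0.0, 50.0] [-0.3, 0.1, 0.0]
1.3 65 [-26. 144.] [-17.0, 0.0, 56.0] [-0.3, 0.1, 0.0]
1.4 65 [-21. 146.] [-16.0, 0.0, 62.0] [-0.3, 0.1, 0.0]
1.5 65 [-16. 147.] [-14.0, 0.0, 67.0] [-0.3, 0.1, 0.0]
```

View pics/b5s.png

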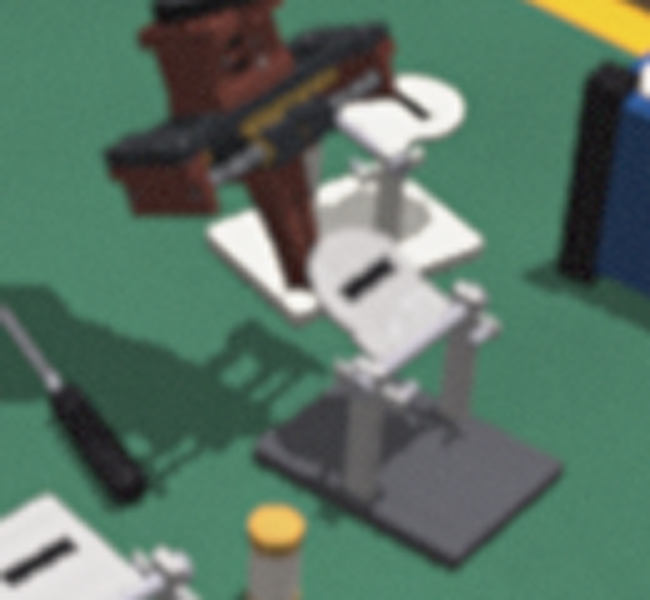

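The flag is rising, now about 0.4 rad, and the stand hasn't moved. Continuing along the arc.

carry_out --motion '[{"tx": -4, "ty": 0, "tz": 6, "wx": 0, "wy": 0, "wz": 0}, {"tx": -8, "ty": 0, "tz": 13, "wx": 0, "wy": 0, "wz": 0}, {"tx": -12, "ty": 0, "tz": 20, "wx": 0, "wy": 0, "wz": 0}, {"tx": -14, "ty": 0, "tz": 28, "wx": 0, "wy": 0, "wz": 0}, {"tx": -16, "ty": 0, "tz": 36, "wx": 0, "wy": 0, "wz": 0}, {"tx": -17, "ty": 0, "tz": 44, "wx": 0, "wy": 0, "wz": 0}, {"tx": -17, "ty": 0, "tz": 50, "wx": 0, "wy": 0, "wz": 0}, {"tx": -17, "ty": 0, "tz": 56, "wx": 0, "wy": 0, "wz": 0}, {"tx": -16, "ty": 0, "tz": 62, "wx": 0, "wy": 0, "wz": 0}, {"tx": -14, "ty": 0, "tz": 67, "wx": 0, "wy": 0, "wz": 0}]'

```text
t: 13.8
tool_pos: [506.1, 255.5, 146.5]
tool_rot: [-0.033, 0.539, 0.053, 0.84]
force: [-1.2, -0.3, 0.6]
opening: 0.009
```

```bash
python3 look.py b6 wrist; python3 - <<'E'
from rig import snapshot; import cv2
c=snapshot("scene")["color"][70:190,230:360]; cv2.imwrite("pics/b6s.png",cv2.resize(c,None,fx=5,fy=5,interpolation=2))
from arc import *
th=np.r_[np.arange(1.6,3.15,.1),3.14]
rows(th,np.interp(th,[1.6,2.9],[65.4,86]))
E
```

```text
13.8 [506.1 255.5 146.5] F [-1.2 -0.3  0.6] q [-0.403  0.244 -0.335  2.153  0.707  0.492  0.394]
1.6 65 [-10. 147.] [2.0, 0.0, 4.0] [-0.3, 0.1, 0.0]
1.7 67 [ -4. 147.] [4.0, 1.0, 10.0] [-0.3, 1.7, 0.0]
1.8 69 [  1. 146.] [7.0, 1.0, 14.0] [-0.3, 3.3, 0.0]
1.9 70 [  6. 145.] [10.0, 1.0, 19.0] [-0.3, 4.8, 0.0]
2.0 72 [ 12. 144.] [13.0, 1.0, 23.0] [-0.3, 6.4, 0.0]
2.1 73 [ 17. 142.] [17.0, 1.0, 26.0] [-0.3, 8.0, 0.0]
2.2 75 [ 21. 139.] [22.0, 1.0, 30.0] [-0.3, 9.6, -0.0]
2.3 76 [ 26. 136.] [26.0, 1.0, 32.0] [-0.3, 11.2, -0.0]
2.4 78 [ 30. 133.] [31.0, 1.0, 35.0] [-0.3, 12.8, -0.0]
2.5 80 [ 34. 129.] [36.0, 1.0, 36.0] [-0.3, 14.4, -0.0]
2.6 81 [ 37. 124.] [42.0, 1.0, 38.0] [-0.3, 15.9, -0.0]
2.7 83 [ 40. 120.] [47.0, 1.0, 38.0] [-0.3, 17.5, -0.0]
2.8 84 [ 42. 115.] [52.0, 1.0, 38.0] [-0.3, 19.1, -0.0]
2.9 86 [ 44. 110.] [58.0, 1.0, 38.0] [-0.3, 20.7, -0.0]
3.0 86 [ 45. 105.] [63.0, 1.0, 37.0] [-0.3, 20.7, -0.0]
3.1 86 [46. 99.] [68.0, 1.0, 35.0] [-0.3, 20.7, -0.0]
3.14 86 [46. 97.] [70.0, 1.0, 34.0] [-0.3, 20.7, -0.0]
```

View pics/b6s.png

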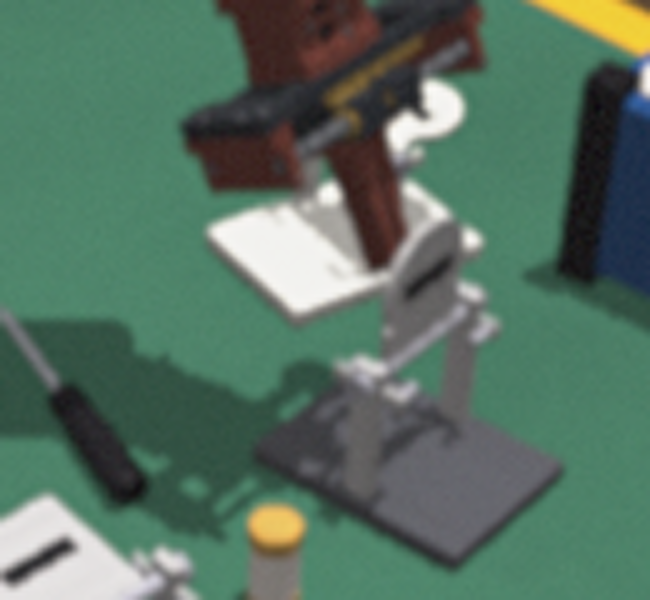

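The flag is nearly upright and the stand hasn't moved. Continuing over the top.

carry_out --motion '[{"tx": 2, "ty": 0, "tz": 4, "wx": 0, "wy": 0, "wz": 0}, {"tx": 4, "ty": 1, "tz": 10, "wx": 0, "wy": 1.7, "wz": 0}, {"tx": 7, "ty": 1, "tz": 14, "wx": 0, "wy": 3.3, "wz": 0}, {"tx": 10, "ty": 1, "tz": 19, "wx": 0, "wy": 4.8, "wz": 0}, {"tx": 13, "ty": 1, "tz": 23, "wx": 0, "wy": 6.4, "wz": 0}, {"tx": 17, "ty": 1, "tz": 26, "wx": 0, "wy": 8, "wz": 0}, {"tx": 22, "ty": 1, "tz": 30, "wx": 0, "wy": 9.6, "wz": 0}, {"tx": 26, "ty": 1, "tz": 32, "wx": 0, "wy": 11.2, "wz": 0}, {"tx": 31, "ty": 1, "tz": 35, "wx": 0, "wy": 12.8, "wz": 0}, {"tx": 36, "ty": 1, "tz": 36, "wx": 0, "wy": 14.4, "wz": 0}, {"tx": 42, "ty": 1, "tz": 38, "wx": 0, "wy": 16, "wz": 0}, {"tx": 47, "ty": 1, "tz": 38, "wx": 0, "wy": 17.5, "wz": 0}, {"tx": 52, "ty": 1, "tz": 38, "wx": 0, "wy": 19, "wz": 0}, {"tx": 57, "ty": 1, "tz": 38, "wx": 0, "wy": 20.5, "wz": 0}]'

```text
t: 15.65
tool_pos: [564.2, 263.8, 110.2]
tool_rot: [-0.042, 0.68, 0.046, 0.73]
force: [-0.3, -0.8, 0.3]
opening: 0.008
```

```bash
python3 look.py b7 wrist; python3 - <<'E'
from rig import snapshot; import cv2
c=snapshot("scene")["color"][70:190,230:360]; cv2.imwrite("pics/b7s.png",cv2.resize(c,None,fx=5,fy=5,interpolation=2))
from arc import *
rows([2.9,3,3.1,3.14],[86]*4)
E
```

```text
15.65 [564.2 263.8 110.2] F [-0.3 -0.8  0.3] q [-0.195  0.528 -0.458  1.755  0.337  0.867  0.89 ]
2.9 86 [ 44. 110.] [-0.0, 0.0, -0.0] [-0.4, 0.1, -0.1]
3.0 86 [ 45. 105.] [5.0, 0.0, 1.0] [-0.4, 0.1, -0.1]
3.1 86 [46. 99.] [11.0, 0.0, 1.0] [-0.4, 0.1, -0.1]
3.14 86 [46. 97.] [13.0, 0.0, 1.0] [-0.4, 0.1, -0.1]
```

View pics/b7s.png

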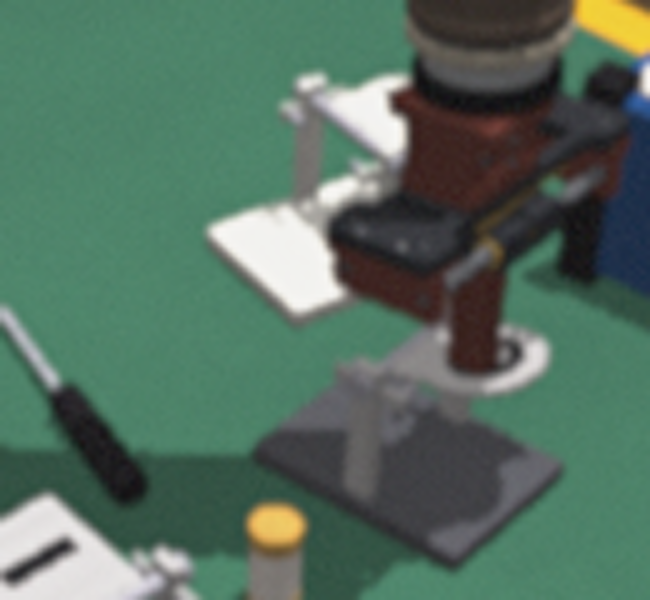

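The flag is nearly down with the ring visible at (510,355). Finishing slowly.

carry_out --motion '[{"tx": 3, "ty": 0, "tz": 1, "wx": 0, "wy": 0, "wz": 0}, {"tx": 6, "ty": 0, "tz": 1, "wx": 0, "wy": 0, "wz": 0}, {"tx": 9, "ty": 0, "tz": 1, "wx": 0, "wy": 0, "wz": 0}, {"tx": 11, "ty": 0, "tz": 1, "wx": 0, "wy": 0, "wz": 0}, {"tx": 12, "ty": 0, "tz": 1, "wx": 0, "wy": 0, "wz": 0}, {"tx": 12, "ty": 0, "tz": 1, "wx": 0, "wy": 0, "wz": 0}]'

```text
t: 16.5
tool_pos: [566.4, 263.9, 98.4]
tool_rot: [-0.041, 0.68, 0.046, 0.731]
force: [-1.4, -1.9, 4.3]
opening: 0.005
```

carry_out --motion '[{"tx": 1, "ty": 0, "tz": 0, "wx": 0, "wy": 0, "wz": 0}, {"tx": 2, "ty": 0, "tz": 0, "wx": 0, "wy": 0, "wz": 0}, {"tx": 2, "ty": 0, "tz": 0, "wx": 0, "wy": 0, "wz": 0}]'

```text
t: 16.88
tool_pos: [566.5, 264.0, 98.1]
tool_rot: [-0.042, 0.68, 0.046, 0.731]
force: [-5.3, -3.1, 15.1]
opening: 0.005
```

The force is rising with no further travel, so the flag is on its stop. Retreating straight up, then back.

carry_out --motion '[{"tx": -5, "ty": 0, "tz": 0, "wx": 0, "wy": 0, "wz": 0}, {"tx": -30, "ty": 0, "tz": -2, "wx": 0, "wy": 0, "wz": 0}, {"tx": -80, "ty": 0, "tz": -10, "wx": 0, "wy": 0, "wz": 0}, {"tx": -130, "ty": 0, "tz": -50, "wx": 0, "wy": 0, "wz": 0}, {"tx": -150, "ty": 0, "tz": -100, "wx": 0, "wy": 0, "wz": 0}, {"tx": -160, "ty": 0, "tz": -150, "wx": 0, "wy": 0, "wz": 0}, {"tx": -170, "ty": 0, "tz": -190, "wx": 0, "wy": 0, "wz": 0}, {"tx": -170, "ty": 0, "tz": -190, "wx": 0, "wy": 0, "wz": 0}]'

```text
t: 17.88
tool_pos: [364.3, 238.8, 254.7]
tool_rot: [-0.043, 0.679, 0.046, 0.732]
force: [1.6, 0.3, 0.7]
opening: 0.006
```

```bash
python3 look.py c1 top scene; python3 - <<'E'
from rig import snapshot; import cv2,numpy as np
s=snapshot("scene")["color"]; t=snapshot("top")["color"]
a=cv2.resize(s[105:185,270:350],(400,400),interpolation=2)
b=cv2.resize(t[170:250,145:225],(400,400),interpolation=2)
cv2.imwrite("pics/c1c.png",np.hstack([a,b]))
a=cv2.resize(s[210:290,115:195],(400,400),interpolation=2); b=cv2.resize(t[170:250,325:405],(400,400),interpolation=2)
cv2.imwrite("pics/c1d.png",np.hstack([a,b]))
E
```

```text
17.875 [364.3 238.8 254.7] F [1.6 0.3 0.7] q [-0.134  0.047 -0.602  1.999  0.08   1.043  0.924]
```

View pics/c1.png

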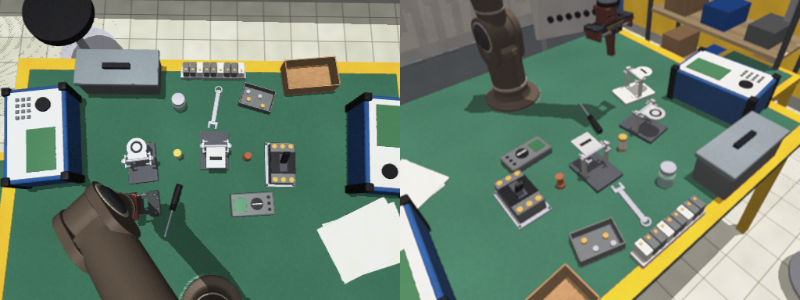

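View pics/c1c.png

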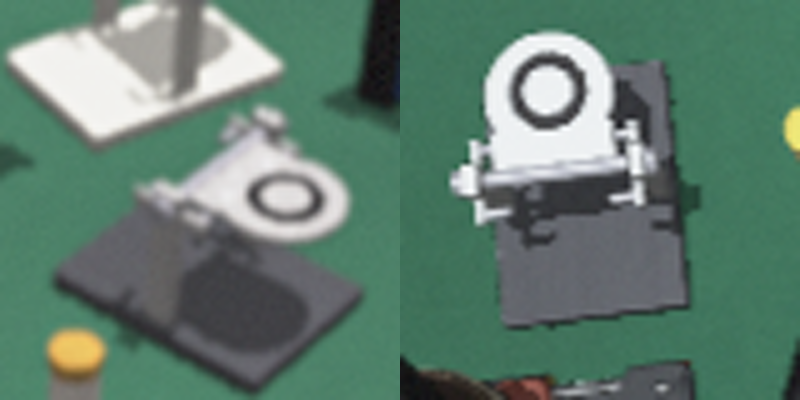

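View pics/c1d.png

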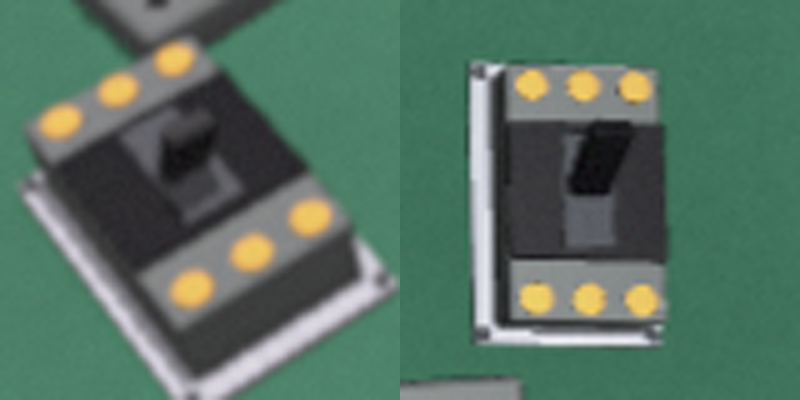

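```bash
python3 - <<'E'
from h import *
r=R.from_euler('z',-.019)
for a in(.75,.85,.9):
  t=a-.45;P=r.apply([[65*np.sin(t)+d*np.cos(t),12*k,55+65*np.cos(t)-d*np.sin(t)] for d in(-6,6) for k in (1,-1)])+[522.2,-260,0]
  print(a,((proj("top",P)-[325,170])*5+[400,0]).round(0).tolist(),((proj("scene",P)-[115,210])*5).round(0).tolist())
u=np.array([np.cos(.13),np.sin(.13),0]); H=np.array([519.6,267.9,95])
for a in(2.9,3,3.14):
  P=H+80*(-np.cos(a)*u+np.array([0,0,np.sin(a)])); print(a,((proj("top",P)-[145,170])*5+[400,0]).round(0),((proj("scene",P)-[270,105])*5).round(0))
E
```

```text
0.75 [[597.0, 144.0], [641.0, 146.0], [595.0, 125.0], [639.0, 126.0]] [[191.0, 84.0], [142.0, 111.0], [205.0, 104.0], [156.0, 132.0]]
0.85 [[596.0, 133.0], [640.0, 135.0], [593.0, 115.0], [637.0, 116.0]] [[199.0, 95.0], [149.0, 122.0], [213.0, 117.0], [164.0, 144.0]]
0.9 [[595.0, 128.0], [639.0, 129.0], [592.0, 110.0], [636.0, 112.0]] [[203.0, 100.0], [153.0, 128.0], [217.0, 123.0], [168.0, 150.0]]
2.9 [[538.  26.]] [[333. 195.]]
3 [[541.  27.]] [[334. 207.]]
3.14 [[545.  30.]] [[332. 224.]]
```

Checks agree: toggle ~0.87 rad, flag level at about pi, and the stand has not moved. Handing in.

```bash
python3 -c "
from rig import sign_off,get_state
print(get_state()['t']); print(sign_off())"
```

```text
18.075
the job is handed in; nothing more can be done
None
```

I pushed the breaker's toggle to its off stop first, then flipped the round flag over its hinge with closed fingers. I drew the arm clear and handed the job in at about 18 s. No verdict was reported.

**Toggle:** it reads about 0.87 rad in the scene and wrist views. The top view gives 0.78 uncorrected and 0.85–0.9 after allowing for its systematic offset of 1–2 px. Pressing on the stop peaked at about 30 N, which was firmer than I intended and close to the 35 N limit.

**Round flag:** it lies level on the far side, ring up, with its edge where it should be for about pi rad. The finger force rose to about 15 N with almost no further travel, so it is on its stop. The stand shows no visible shift.

**Everything else:** the square flag, the white look-alike and the other things on the bench look unmoved in the final pictures. I compared these only by eye.

**Wrist turn:** on the way to the flag, joint 7 came to -2.857 rad, right at its limit. I turned the tool half a turn about its own axis to clear it before pushing.

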